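# Hang the blue cutlery cup back in the gap on the drying rail

### The arm

A 6-joint arm with a two-finger parallel gripper is mounted at the origin on a cart in front of the work surface, level with it; the furniture and walls round the work are solid. World frame = base frame: x ahead of the robot, y to its left, z up, the work surface at z = 0. Lengths are in m, angles in rad, forces in N, time in s.
With the tool pointing down it reaches from about 0.375 to 0.975 m from the base axis. Payload 3.8 kg.
Tool frame: the origin (TCP) lies where the fingers leave the gripper's body, on its centre line; the fingertips stand 73 mm ahead of it and the grasp point (between the pads) lies 54 mm ahead of it (nose_length is the distance from the TCP to the fingertips, in m); z points along the fingers, y is the line along which they close (so a half turn about z gives the same grasp; the last joint's range is limited). The gripper opens to 85 mm and grips with 20 to 120 N. Pads are 22 mm wide; open, the fingers measure 114 mm over their backs; the gripper's body (76 mm by 85 mm) begins 54 mm behind the grasp point. The pads swing forward as they close: fully open they stand 13 mm farther back than shut.
Start: joints at [1.308, 0.264, 1.604, -0, 1.274, -0.037], TCP at [0.151, 0.658, 0.304] pointing down, gripper open.
Joint ranges: [-2.63, 2.63], [-0.94, 2.18], [0.31, 2.57], [-1.31, 4.45], [0, 2.66], [-2.55, 2.55]. Speed limits (rad/s): [2.57, 2.57, 3.14, 3.14, 3.14, 3.14].

### API

Orientations are given as a rotation vector (axis times angle).
In Python, from workcell import read_state, read_camera, calibration, finish_job, look_for, cut_out, tip_of, nose_length gives the robot as it stands.
- The arm moves only by the tool step_arm, never from a script. Its argument "targets" is a list of rows, each a list of 3 entries, a list of its own where there are three numbers: the turn, a rotation vector about the tool's x, y, z in rad, then the shift along the tool's x, y, z in mm, then the finger opening in mm, from 0 to 85.4. In form: [[[ax, ay, az], [x, y, z], grip], ...]. A call has 1 to 5 rows; each row shifts and turns the commanded pose from where the row before left it, along the tool's axes as they then stand; what a row does not reach is not made up. A row lasts 1/12 s, in which the tool goes at most 41.7 mm and 7.16 degrees, less where a joint would pass 70% of its speed; a pose out of reach is approached as far as the arm can. A call with a gripper value outside its range is refused whole. The fingers move at their own pace and stop on an object; "grip_force" is the grip in N (left out, the last holds). Time passes only in rows, so rows that do not move let the fingers close. It gives the time, the measured TCP pose, the force, the opening and the grip force at its end, in the units of the state.
- read_state(): the state, without advancing time (a new reading comes with each control period).
- read_camera(name): name is "side" or "top"; returns the picture (384x512x3 uint8, red, green, blue); there is no depth.
- calibration(name): a dict with "camera_matrix" (3x3 intrinsics, pixels), "R" (3x3) and "t" (3): a world point X has camera coordinates R X + t. Camera axes: x right, y down, z forward; pixel columns grow to the right and rows downward; lengths in m; the calibration is good to about 2 mm. A picture is of the moment at which its call begins. calibration takes no time and is no camera call.
- finish_job(): hands the job in; it is judged then, once.
Trained networks look in the newest picture that a camera, given by its name, has taken for a name from the list of things; names that differ only in an ending like _2 or _b are one class to them, and where a whole thing is asked for, a point or a joint stands for the part that bears it (a point fixed in the world has none). Each returns a list of dicts, best first, with "score" (0 to 1); they miss things now and then, are a little off and sometimes report something else, mostly with a low value. They report only what shows in the picture. A call takes as long as a camera call.
- look_for(camera, query): "extent" ([left, top, right, bottom] in pixels, round what is visible of it).
- cut_out(camera, query): "region" (384x512 bool, what is visible of it) and "extent" ([left, top, right, bottom] in pixels, round what is visible of it).
- tip_of(camera, query): "at" ([row, column] in pixels: a listed point, or the origin of a listed thing).
The state is a dict: "time": time; "q": joint angles; "joint_vel": joint speeds; "joint_torque": joint torques, N m; "tool_pos": TCP position; "tcp_rot": TCP orientation; "wrist_force": force on the tool from outside, world axes, zero at the start; "torque": the same for the moment, N m; "width": opening from 0.0 (shut) to 1.0 (fully open); "grip_force": force on a finger pad.
Only numpy, scipy, OpenCV 4.12 (cv2) and the standard library are available. Lean on these libraries where they do the work, as an engineer would, in place of code of your own. Each camera call takes 0.05 s, during which the arm holds its last target. There are 200 camera calls.

### The job

Pick up the blue cutlery cup by its grip and hang it by its hook on the top bar of the drying rail, in the gap between the white cup and the grey cup that hang there. It must hang freely with the hook fully down on the bar, square to the rail, clear of the tray; do not knock off the two hanging cups or shove them along the rail.

Things in the scene. Friction and masses are not known exactly. Their poses are not given: they have to be found in the camera images.
- blue_cup: Blue open cutlery cup to hang, 56 (x) x 64 (y) x 70 mm high, 0.1 to 0.2 kg, standing right of the rail (a like yellow cup beside it is not needed). Origin: centre of its underside, z up. A steel bail carries a level wooden grip, 14 (x) x 50 (y) x 16 mm, centred over the cup 132 mm above the origin: pinch it from above along the cup's x. The hook is on its back (+x).
- drying_rail: Fixed steel rail along its y, 330 mm long. Origin on the worktop under the bar; -x faces the robot. Flat top bar 8 mm thick (x -4 to 4), top edge 110 mm up; posts at y +-150. Cups rest against a like lower bar (37 to 53 mm up). Tray 9 mm high below. A cup hangs with its x along the rail's x, its origin 20 mm above and 32 to 38 mm to the -x side of the rail's origin.
- white_cup: White cup shaped just like the blue one, hanging loose on the +y (left) part of the rail, same origin and axes. All cups' hooks are 34 mm wide steel: the crook's flat underside is 90 mm above the origin, from x = 28 to 42 mm; then the tip slopes down and out to x = 60 mm, 65 mm above the origin (mouth about 30 mm).
- grey_cup: Grey cup shaped just like the blue one, hanging loose on the -y (right) part of the rail, same origin and axes. Its centre is 154 to 176 mm from the white cup's, so the clear gap between them is 90 to 112 mm. (Mind the tall fridge at the left end of the worktop: it fills y > 465 mm, x > 300 mm in the robot's frame.)

How it is judged:
By the outcome, as a careful person would: the job done as asked, in the order asked, and still so for the second after the job is handed in, with the robot touching nothing.
It also fails if it takes over 48 s, if anything falls off the work surface, if the arm or the gripper's body presses on something with over 40 N, if the wrist force passes 120 N, or if a joint passes its speed limit or range.

## Working session

There is one attempt and no reset: what is moved stays moved. The work goes in short steps, Python scripts to look and compute and a tool call to move; the robot and the scene stay as the last step left them, time stands still between calls to the robot, and variables do not carry over. Pictures are saved under pics/ and viewed, at most 10 in all, crops included, and the job is handed in when it is done.

Besides the shell and the picture viewer there is one more tool, called after ">>>" as name(argument=value, ...) on one line, values as JSON. step_arm: Moves the arm, as the interface text tells. Its arguments: {"type":"object","properties":{"targets":{"type":"array","items":{"type":"array"}},"grip_force":{"type":"number"}},"required":["targets"]}

```bash
mkdir -p pics; cat > h.py <<'E'
import numpy as np, cv2
from workcell import *
def snap(c,f):
    im=read_camera(c); cv2.imwrite('pics/'+f,im[:,:,::-1]); return im
def proj(c,X):
    k=calibration(c); p=np.array(k['R'])@np.array(X,float).T.reshape(3,-1)+np.array(k['t']).reshape(3,1)
    p=np.array(k['camera_matrix'])@p; return (p[:2]/p[2]).T
def ray(c,u,v):
    k=calibration(c);R=np.array(k['R']);t=np.array(k['t'])
    d=R.T@np.linalg.inv(np.array(k['camera_matrix']))@[u,v,1]; return -R.T@t,d
def onz(c,u,v,z):
    o,d=ray(c,u,v); return o+d*(z-o[2])/d[2]
E
python3 - <<'E'
from h import *
for c in('side','top'):
    snap(c,c+'0.png')
    o,d=ray(c,256,192);print(c,o.round(3),(d/np.linalg.norm(d)).round(3))
    for n in('blue_cup','white_cup','grey_cup','drying_rail'):
        print(n,[(np.round(r['extent']),round(r['score'],2)) for r in look_for(c,n)][:3],[(np.round(r['at'],1),round(r['score'],2)) for r in tip_of(c,n)][:3])
s=read_state();print(s);print(nose_length if not callable(nose_length) else nose_length())
E
```

```text
side [0.131 0.558 0.452] [ 0.4   -0.809 -0.431]
blue_cup [(array([284., 134., 312., 190.]), 0.56)] [(array([184.1, 297.6]), 0.92)]
white_cup [(array([165., 200., 221., 284.]), 0.57)] [(array([269.2, 196.3]), 0.69)]
grey_cup [(array([222., 170., 258., 238.]), 0.96), (array([147., 177., 281., 314.]), 0.34)] [(array([229.4, 245.6]), 0.65)]
drying_rail [(array([146., 177., 285., 312.]), 0.89), (array([162., 201., 220., 287.]), 0.43)] [(array([252.8, 209.4]), 0.69)]
top [ 0.352 -0.126  1.002] [ 0.136  0.033 -0.99 ]
blue_cup [(array([362., 169., 403., 211.]), 0.69)] [(array([197.9, 377.8]), 0.9)]
white_cup [(array([160., 167., 195., 207.]), 0.55)] [(array([193.9, 180.7]), 0.85)]
grey_cup [(array([234., 172., 264., 209.]), 0.69)] [(array([196.1, 250.6]), 0.86)]
drying_rail [(array([143., 171., 284., 221.]), 0.73)] [(array([184.4, 216.3]), 0.59)]
{'time': 0.9, 'q': array([ 1.30811096e+00,  2.63883341e-01,  1.60394686e+00,  2.04062206e-05,
        1.27370350e+00, -3.69012853e-02]), 'joint_vel': array([ 0.00069075, -0.00075593, -0.00081597, -0.00075863, -0.00028268,
        0.00047315]), 'joint_torque': array([ 5.38300774e-04, -5.15067744e+01, -3.67716336e+01, -4.95445988e-05,
        7.25592490e-04, -3.91066294e-06]), 'tool_pos': array([0.15111454, 0.65788496, 0.30391971]), 'tcp_rot': array([-3.53916083e-01, -3.12158323e+00, -9.61394920e-05]), 'wrist_force': array([-0.70657844, -0.40205049, -0.04520234]), 'torque': array([-0.00982347,  0.00218613,  0.05648634]), 'grip_force': 0.0, 'width': 0.9981536907129325}
0.0726
```

```bash
python3 - <<'E'
from h import *
a=cv2.imread('pics/side0.png')[110:330,120:340];b=cv2.imread('pics/top0.png')[145:245,130:420]
cv2.imwrite('pics/s.png',cv2.resize(a,None,fx=2.7,fy=2.7,interpolation=2));cv2.imwrite('pics/t.png',cv2.resize(b,None,fx=2.7,fy=2.7,interpolation=2))
def tri(r1,r2):
    A=[];B=[]
    for o,d in(r1,r2):
        d=d/np.linalg.norm(d);P=np.eye(3)-np.outer(d,d);A.append(P);B.append(P@o)
    return np.linalg.lstsq(np.vstack(A),np.hstack(B),rcond=None)[0]
for n,s,t in(('blue',(297.6,184.1),(377.8,197.9)),('white',(196.3,269.2),(180.7,193.9)),('grey',(245.6,229.4),(250.6,196.1)),('rail',(209.4,252.8),(216.3,184.4))):
    z={'blue':0,'rail':0}.get(n,.02)
    print(n,tri(ray('side',*s),ray('top',*t)).round(4),onz('side',*s,z).round(4),onz('top',*t,z).round(4))
E
```

```text
blue [ 0.4702 -0.3965 -0.006 ] [ 0.4671 -0.3837  0.    ] [ 0.4682 -0.3953  0.    ]
white [0.4854 0.0918 0.0253] [0.4891 0.0859 0.02  ] [0.4866 0.0933 0.02  ]
grey [ 0.4758 -0.0807  0.0171] [ 0.4715 -0.0769  0.02  ] [ 0.4772 -0.0801  0.02  ]
rail [0.5115 0.0072 0.0007] [0.5122 0.0064 0.    ] [0.5116 0.0073 0.    ]
```

View pics/s.png

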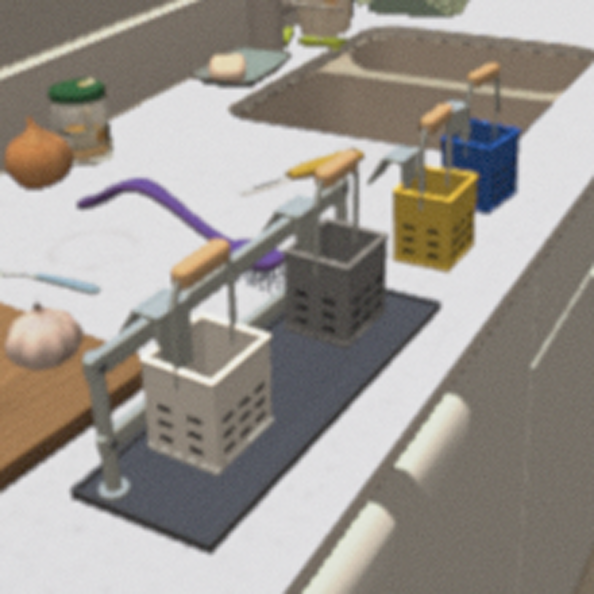

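View pics/t.png

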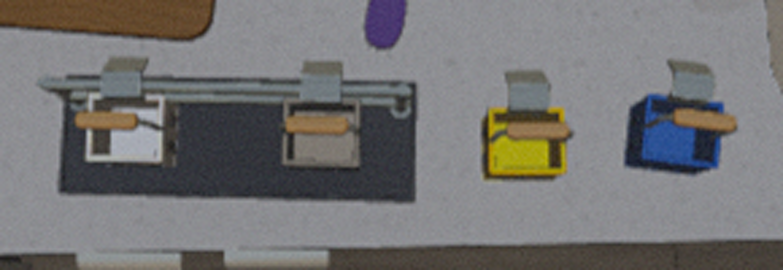

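View pics/top0.png

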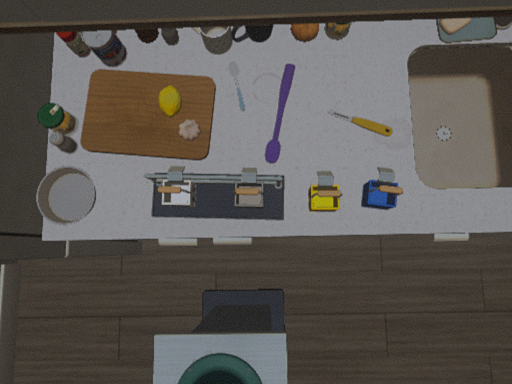

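The side view shows the white (col 196) and grey (246) cups on the rail, with the yellow then the blue cup (298) beyond. In the top view the rail runs from about (147,177) to (280,178) and blue sits at (382,193), slightly yawed. The detections agree with both pictures. Next I'll fit poses by silhouette.

```bash
cat > fit.py <<'E'
from h import *
from scipy.optimize import minimize
def box(x0,x1,y0,y1,z0,z1): return np.array([[x,y,z] for x in(x0,x1) for y in(y0,y1) for z in(z0,z1)])/1e3
CUP=[box(-28,28,-32,32,0,70),box(-7,7,-25,25,124,140),box(28,30,-17,17,50,92),box(28,42,-17,17,90,92)]
tip=np.array([[x,y,z] for y in(-17,17) for x,z in((42,90),(42,92),(60,65),(62,66))])/1e3
CUP.append(tip)
def place(P,x,y,z,a):
    c,s=np.cos(a),np.sin(a); return P@np.array([[c,-s,0],[s,c,0],[0,0,1]]).T+[x,y,z]
S=6
def render(c,parts,x,y,z,a):
    im=np.zeros((384*S,512*S),np.uint8)
    for P in parts:
        p=proj(c,place(P,x,y,z,a)); h=cv2.convexHull(((p+.5)*S).round().astype(np.int32)); cv2.fillConvexPoly(im,h,255)
    return cv2.resize(im,(512,384),interpolation=cv2.INTER_AREA)/255.
def fitcup(n,x0,z,cams=('side','top')):
    M={}
    for c in cams:
        read_camera(c); r=cut_out(c,n)
        if r and r[0]['score']>.3: M[c]=cv2.morphologyEx(r[0]['region'].astype(np.uint8),cv2.MORPH_CLOSE,np.ones((3,3)))
    def cost(p,cs):
        t=0
        for c in cs:
            R=render(c,CUP,p[0]/1e3,p[1]/1e3,z,p[2]/100); t+=np.abs(R-M[c]).sum()/M[c].sum()
        return t
    for cs in [list(M)]+[[c] for c in M]:
        best=min((minimize(cost,[x0[0]*1e3,x0[1]*1e3,a],args=(cs,),method='Nelder-Mead',options=dict(initial_simplex=np.array([x0[0]*1e3,x0[1]*1e3,a])+np.array([[0,0,0],[8,0,0],[0,8,0],[0,0,10]]),xatol=.1,fatol=1e-4)) for a in(-8,8)),key=lambda r:r.fun)
        print(n,cs,best.x.round(1),round(best.fun,3))
E
python3 - <<'E'
from fit import *
fitcup('blue_cup',(.469,-.392),0)
fitcup('white_cup',(.486,.091),.02)
fitcup('grey_cup',(.476,-.08),.02)
im=cv2.imread('pics/top0.png')
cv2.imwrite('pics/rail.png',cv2.resize(im[165:225,140:290],None,fx=5,fy=5,interpolation=cv2.INTER_CUBIC))
E
```

```text
blue_cup ['side', 'top'] [ 469.7 -389.7   -6.5] 0.529
blue_cup ['side'] [ 469.7 -401.    10.7] 0.356Traceback (most recent call last):
  File "<stdin>", line 2, in <module>
  File "fit.py", line 26, in fitcup
    best=min((minimize(cost,[x0[0]*1e3,x0[1]*1e3,a],args=(cs,),method='Nelder-Mead',options=dict(initial_simplex=np.array([x0[0]*1e3,x0[1]*1e3,a])+np.array([[0,0,0],[8,0,0],[0,8,0],[0,0,10]]),xatol=.1,fatol=1e-4)) for a in(-8,8)),key=lambda r:r.fun)
  File "fit.py", line 26, in <genexpr>
    best=min((minimize(cost,[x0[0]*1e3,x0[1]*1e3,a],args=(cs,),method='Nelder-Mead',options=dict(initial_simplex=np.array([x0[0]*1e3,x0[1]*1e3,a])+np.array([[0,0,0],[8,0,0],[0,8,0],[0,0,10]]),xatol=.1,fatol=1e-4)) for a in(-8,8)),key=lambda r:r.fun)
              ~~~~~~~~^^^^^^^^^^^^^^^^^^^^^^^^^^^^^^^^^^^^^^^^^^^^^^^^^^^^^^^^^^^^^^^^^^^^^^^^^^^^^^^^^^^^^^^^^^^^^^^^^^^^^^^^^^^^^^^^^^^^^^^^^^^^^^^^^^^^^^^^^^^^^^^^^^^^^^^^^^^^^^^^^^^^^^^^^^^^^^^^^^^^^^^^^^^^^^^
    res = _minimize_neldermead(fun, x0, args, callback, bounds=bounds,
                               **options)
    fxr = func(xr)
    fx = function(np.copy(x), *(wrapper_args + args))
  File "fit.py", line 23, in cost
    R=render(c,CUP,p[0]/1e3,p[1]/1e3,z,p[2]/100); t+=np.abs(R-M[c]).sum()/M[c].sum()
  File "fit.py", line 13, in render
    p=proj(c,place(P,x,y,z,a)); h=cv2.convexHull(((p+.5)*S).round().astype(np.int32)); cv2.fillConvexPoly(im,h,255)
  File "h.py", line 6, in proj
    k=calibration(c); p=np.array(k['R'])@np.array(X,float).T.reshape(3,-1)+np.array(k['t']).reshape(3,1)
ValueError: time passes only in moves, steps and waits
```

```bash
sed -i 's/^def snap/import functools\ncalibration=functools.lru_cache(calibration)\ndef snap/' h.py
python3 - <<'E'
from fit import *
print(read_state()['time'])
fitcup('blue_cup',(.469,-.392),0)
fitcup('white_cup',(.486,.091),.02)
fitcup('grey_cup',(.476,-.08),.02)
print(read_state()['time'])
im=cv2.imread('pics/top0.png')
hsv=cv2.cvtColor(im,cv2.COLOR_BGR2HSV)
w=cv2.inRange(hsv,(5,80,90),(18,255,255))
for n,(x0,x1),z in(('blue',(362,410),.132),('grey',(230,270),.152),('white',(150,200),.152)):
    m=w[170:215,x0:x1];v,u=np.nonzero(m)
    p=np.array([onz('top',a+x0,b+170,z+.006)[:2] for a,b in zip(u,v)]);c=p.mean(0);e=np.linalg.svd(p-c)[2][0] if 0 else np.linalg.eigh(np.cov((p-c).T))[1][:,1]
    e=e*np.sign(e[1]); print(n,'grip',len(u),c.round(4),'yaw',np.degrees(np.arctan2(-e[0],e[1])).round(1))
cv2.imwrite('pics/rail.png',cv2.resize(im[165:225,140:290],None,fx=5,fy=5,interpolation=cv2.INTER_CUBIC))
E
```

```text
1.1
blue_cup ['side', 'top'] [ 470.8 -388.1  -12. ] 0.505
blue_cup ['side'] [ 471.7 -398.4    7.3] 0.352
blue_cup ['top'] [ 471.  -387.2  -15.8] 0.087
white_cup ['side', 'top'] [481.6  89.5  -2.8] 0.239
white_cup ['side'] [481.5  88.8  -8.4] 0.136
white_cup ['top'] [482.4  90.4  -4. ] 0.087
grey_cup ['side', 'top'] [475.4 -78.2  -6.4] 0.246
grey_cup ['side'] [476.2 -80.6  -0.6] 0.157
grey_cup ['top'] [475.5 -77.8  -7.7] 0.077
1.7
blue grip 136 [ 0.471 -0.386] yaw -10.1
grey grip 142 [ 0.4708 -0.0793] yaw -2.6
white grip 132 [0.4782 0.0882] yaw -3.3
```

View pics/rail.png

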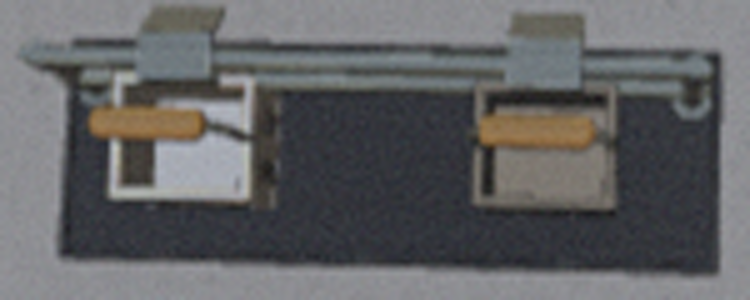

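Blue is at about (0.471, -0.387) with yaw near -10°, and the two top-view methods agree. The crop shows the bar from crop (25,50) to (715,65), with the free gap between crop x 275 and 475. I'll turn the tool first, then sweep clear of the fridge.

>>> step_arm(targets=[[[0,0,0.12],[0,0,0],85],[[0,0,0.12],[0,0,0],85],[[0,0,0.12],[0,0,0],85],[[0,0,0.12],[0,0,0],85],[[0,0,0.12],[0,0,0],85]])

```text
time: 2.12
tool_pos: [0.1511, 0.6579, 0.3039]
tcp_rot: [-1.269, -2.874, 0.0]
wrist_force: [0.5, -0.1, -0.4]
width: 0.996
grip_force: 0.0
```

>>> step_arm(targets=[[[0,0,0.12],[0,0,0],85],[[0,0,0.12],[0,0,0],85],[[0,0,0.12],[0,0,0],85],[[0,0,0.12],[0,0,0],85],[[0,0,0.12],[0,0,0],85]])

```text
time: 2.53
tool_pos: [0.1511, 0.6579, 0.3039]
tcp_rot: [-2.062, -2.37, 0.0]
wrist_force: [0.9, 0.1, 0.6]
width: 0.992
grip_force: 0.0
```

>>> step_arm(targets=[[[0,0,0.12],[0,0,0],85],[[0,0,0.12],[0,0,0],85],[[0,0,0.08],[0,0,0],85],[[0,0,0],[-37.5,15,0],85],[[0,0,0],[-37.5,15,0],85]])

```text
time: 2.95
tool_pos: [0.1674, 0.5791, 0.3026]
tcp_rot: [2.405, 2.02, -0.002]
wrist_force: [0.0, -0.1, -0.3]
width: 0.996
grip_force: 0.0
```

>>> step_arm(targets=[[[0,0,0],[-37.5,15,0],85],[[0,0,0],[-37.5,15,0],85],[[0,0,0],[-37.5,15,0],85],[[0,0,0],[-37.5,15,0],85],[[0,0,0],[0,0,0],85]])

```text
time: 3.37
tool_pos: [0.2006, 0.4145, 0.3028]
tcp_rot: [2.407, 2.014, -0.005]
wrist_force: [-0.4, 0.2, -0.6]
width: 0.998
grip_force: 0.0
```

>>> step_arm(targets=[[[0,0,0],[-27.5,27.5,0],85],[[0,0,0],[-27.5,27.5,0],85],[[0,0,0],[-27.5,27.5,0],85],[[0,0,0],[-27.5,27.5,0],85],[[0,0,0],[-27.5,27.5,0],85]])

```text
time: 3.78
tool_pos: [0.3127, 0.2602, 0.3044]
tcp_rot: [2.406, 2.02, 0.003]
wrist_force: [1.1, 0.1, -0.3]
width: 0.997
grip_force: 0.0
```

>>> step_arm(targets=[[[0,0,0],[-27.5,27.5,0],85],[[0,0,0],[-27.5,27.5,0],85],[[0,0,0],[-27.5,27.5,0],85],[[0,0,0],[-27.5,27.5,0],85],[[0,0,0],[-27.5,27.5,0],85]])

```text
time: 4.2
tool_pos: [0.4246, 0.1004, 0.3045]
tcp_rot: [2.407, 2.018, 0.002]
wrist_force: [-0.2, 0.1, -0.3]
width: 0.998
grip_force: 0.0
```

>>> step_arm(targets=[[[0,0,0],[-39,11,0],85],[[0,0,0],[-39,11,0],85],[[0,0,0],[-39,11,0],85],[[0,0,0],[-39,11,0],85],[[0,0,0],[-39,11,0],85]])

```text
time: 4.62
tool_pos: [0.4439, -0.1016, 0.3043]
tcp_rot: [2.406, 2.018, 0.002]
wrist_force: [1.5, 0.7, -0.2]
width: 0.993
grip_force: 0.0
```

>>> step_arm(targets=[[[0,0,0],[-39,11,0],85],[[0,0,0],[-39,11,0],85],[[0,0,0],[-39,11,0],85],[[0,0,0],[-39,11,0],85],[[0,0,0],[0,0,0],85]])

```text
time: 5.03
tool_pos: [0.4606, -0.2673, 0.3043]
tcp_rot: [2.409, 2.01, -0.003]
wrist_force: [0.7, -0.2, -0.6]
width: 0.993
grip_force: 0.0
```

```bash
python3 - <<'E'
from h import *
from scipy.spatial.transform import Rotation as R
s=read_state();T=R.from_rotvec(s['tcp_rot']).as_matrix();print(s['time'],s['tool_pos'].round(4));print(T.round(3))
print('to grasp mm',(T.T@(np.array([.471,-.387,.186])-s['tool_pos'])*1e3).round(1))
# rail bar: fit over rows of profile
im=cv2.GaussianBlur(cv2.imread('pics/top0.png').astype(np.float32).mean(2),(5,1),0)
for a,b in((196,215),(216,232),(264,276)):
    print(a,b,im[168:186,a:b].mean(1).round().astype(int))
for a in(-1,-2.5,-4):
    t=np.radians(a)
    for x in(-.004,.004): print(a,x,[proj('top',[.5118+x*np.cos(t)-y*np.sin(t),.007+x*np.sin(t)+y*np.cos(t),.11]).round(1).tolist() for y in(-.13,0,.04,.1)])
E
```

```text
5.0333 [ 0.4606 -0.2673  0.3043]
[[ 0.179  0.984  0.001]
 [ 0.984 -0.179 -0.004]
 [-0.004  0.002 -1.   ]]
to grasp mm [-115.5   31.4  118.8]
196 215 [142 141 141 143 145 119  61  88 123 124  98  84 120 123  96  52  51  56]
216 232 [142 142 143 143 145 126  79  86 121 124 102  75 101 121 101  61  53  55]
264 276 [143 143 144 145 145 146 127  79  93 124 122 100  75 105 122 102  64  60]
-1 -0.004 [[[267.5, 178.2]], [[209.9, 178.5]], [[192.3, 178.6]], [[166.0, 178.8]]]
-1 0.004 [[[267.5, 174.7]], [[210.0, 175.0]], [[192.4, 175.2]], [[166.1, 175.3]]]
-2.5 -0.004 [[[267.4, 179.7]], [[209.9, 178.5]], [[192.3, 178.2]], [[166.0, 177.7]]]
-2.5 0.004 [[[267.5, 176.2]], [[210.0, 175.0]], [[192.5, 174.7]], [[166.2, 174.2]]]
-4 -0.004 [[[267.3, 181.2]], [[209.8, 178.5]], [[192.3, 177.7]], [[166.0, 176.5]]]
-4 0.004 [[[267.5, 177.6]], [[210.1, 175.0]], [[192.5, 174.2]], [[166.3, 173.1]]]
```

>>> step_arm(targets=[[[0,0,0],[-38.5,10.5,0],85],[[0,0,0],[-38.5,10.5,0],85],[[0,0,0],[-38.5,10.5,0],85],[[0,0,0],[0,0,30],85],[[0,0,0],[0,0,0],85]])

```text
time: 5.45
tool_pos: [0.4695, -0.3805, 0.2692]
tcp_rot: [-2.405, -2.011, 0.001]
wrist_force: [-2.3, 1.9, -2.0]
width: 0.992
grip_force: 0.0
```

```bash
python3 - <<'E'
from h import *
from scipy.spatial.transform import Rotation as R
im=snap('side','x.png')
s=read_state();T=R.from_rotvec(s['tcp_rot']).as_matrix();print(s['time'],s['tool_pos'].round(4),s['wrist_force'])
print('to grasp mm',(T.T@(np.array([.471,-.387,.186])-s['tool_pos'])*1e3).round(1))
a=cv2.imread('pics/x.png')[50:220,210:370];cv2.imwrite('pics/x2.png',cv2.resize(a,None,fx=3.5,fy=3.5,interpolation=2))
E
```

```text
5.5 [ 0.4694 -0.3792  0.2704] [-0.09705496  1.1855713  -0.48534073]
to grasp mm [-7.7  3.4 84.3]
```

View pics/x2.png

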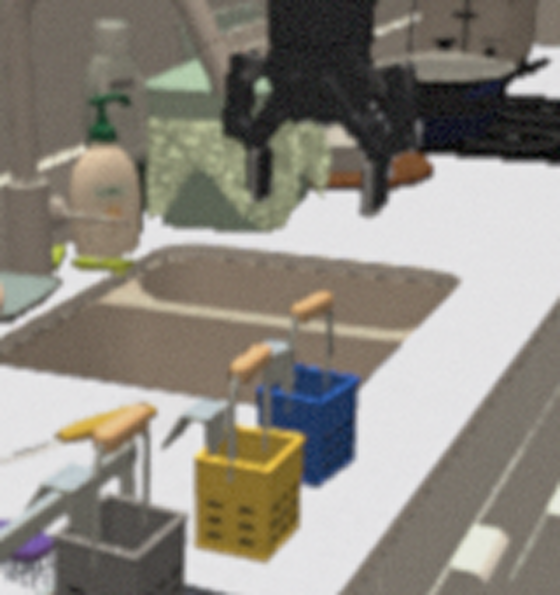

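The open fingers stand above the blue grip (crop 313,305) and straddle it, so I'll lower and close.

>>> step_arm(targets=[[[0,0,0],[-7.5,3.5,20],85],[[0,0,0],[0,0,25],85],[[0,0,0],[0,0,25],85],[[0,0,0],[0,0,12],85],[[0,0,0],[0,0,0],85]])

```text
time: 5.92
tool_pos: [0.4717, -0.3855, 0.189]
tcp_rot: [-2.401, -2.016, 0.001]
wrist_force: [-1.5, 0.7, 0.7]
width: 0.998
grip_force: 0.0
```

```bash
python3 - <<'E'
from h import *
from scipy.spatial.transform import Rotation as R
s=read_state();T=R.from_rotvec(s['tcp_rot']).as_matrix();print(s['time'],s['tool_pos'].round(4),s['wrist_force'])
print('to grasp mm',(T.T@(np.array([.471,-.387,.186])-s['tool_pos'])*1e3).round(1))
E
```

```text
5.9167 [ 0.4717 -0.3855  0.189 ] [-1.45845038  0.749883    0.7155386 ]
to grasp mm [-1.6 -0.4  3. ]
```

>>> step_arm(grip_force=50, targets=[[[0,0,0],[0,0,0],40],[[0,0,0],[0,0,0],25],[[0,0,0],[0,0,0],8],[[0,0,0],[0,0,0],8],[[0,0,0],[0,0,0],8]])

```text
time: 6.33
tool_pos: [0.4735, -0.3886, 0.1934]
tcp_rot: [2.405, 2.017, 0.001]
wrist_force: [0.4, 0.3, 0.1]
width: 0.294
grip_force: 0.0
```

>>> step_arm(targets=[[[0,0,0],[0,0,0],8],[[0,0,0],[0,0,0],8],[[0,0,0],[0,0,0],8],[[0,0,0],[0,0,0],8],[[0,0,0],[0,0,0],8]])

```text
time: 6.75
tool_pos: [0.4731, -0.3885, 0.193]
tcp_rot: [2.406, 2.018, 0.0]
wrist_force: [-0.8, 0.3, 6.3]
width: 0.153
grip_force: 50.8
```

>>> step_arm(targets=[[[0,0,0],[0,0,-10],8],[[0,0,0],[0,0,-20],8],[[0,0,0],[0,0,-30],8],[[0,0,0],[0,0,-35],8],[[0,0,0],[0,0,-35],8]])

```text
time: 7.17
tool_pos: [0.4723, -0.3876, 0.3221]
tcp_rot: [-2.405, -2.017, 0.001]
wrist_force: [0.9, -0.9, -0.7]
width: 0.151
grip_force: 49.8
```

>>> step_arm(targets=[[[0,0,0],[0,0,-30],8],[[0,0,0],[0,0,-20],8],[[0,0,0],[0,0,-10],8],[[0,0,-0.065],[0,0,0],8],[[0,0,-0.066],[0,0,0],8]])

```text
time: 7.58
tool_pos: [0.4729, -0.3882, 0.3824]
tcp_rot: [2.266, 2.175, 0.0]
wrist_force: [0.3, 0.9, -1.3]
width: 0.156
grip_force: 49.8
```

```bash
cat > go.py <<'E'
from h import *
import sys
from scipy.spatial.transform import Rotation as R
g=np.array([float(a) for a in sys.argv[1:4]])
s=read_state();T=R.from_rotvec(s['tcp_rot']).as_matrix();print(s['time'],s['tool_pos'].round(4),s['wrist_force'].round(1),'tooly deg',np.degrees(np.arctan2(T[1,1],T[0,1])).round(2),'tilt',T[:2,2].round(4),s['grip_force'],s['width'])
print('to go mm',(T.T@(g-s['tool_pos'])*1e3).round(1))
E
python3 go.py .4775 .0055 .38
```

```text
7.5833 [ 0.4729 -0.3882  0.3824] [ 0.3  0.9 -1.3] tooly deg -2.35 tilt [ 0.0006 -0.0005] 49.75344479084015 0.15603090382607673
to go mm [393.5 -11.6   2.2]
```

>>> step_arm(targets=[[[0,0,0],[15,0,0],8],[[0,0,0],[28,-1,0],8],[[0,0,0],[35,-1,0],8],[[0,0,0],[35,-1,0],8],[[0,0,0],[35,-1,0],8]])

```text
time: 8.0
tool_pos: [0.4745, -0.2379, 0.3802]
tcp_rot: [-2.27, -2.167, 0.0]
wrist_force: [-0.1, 1.1, -1.0]
width: 0.15
grip_force: 49.8
```

>>> step_arm(targets=[[[0,0,0],[35,-1,0],8],[[0,0,0],[35,-1,0],8],[[0,0,0],[35,-1,0],8],[[0,0,0],[35,-1,0],8],[[0,0,0],[35,-1,0],8]])

```text
time: 8.42
tool_pos: [0.4768, -0.0627, 0.3806]
tcp_rot: [-2.27, -2.169, 0.002]
wrist_force: [0.9, 0.0, -0.7]
width: 0.149
grip_force: 49.8
```

>>> step_arm(targets=[[[0,0,0],[30,-1,0],8],[[0,0,0],[22,-1,0],8],[[0,0,0],[12,-1,0],8],[[0,0,0],[6,0,0],8],[[0,0,0],[0,0,0],8]])

```text
time: 8.83
tool_pos: [0.4775, 0.0065, 0.3809]
tcp_rot: [-2.267, -2.173, 0.001]
wrist_force: [0.5, -0.8, -1.1]
width: 0.153
grip_force: 49.8
```

>>> step_arm(targets=[[[0,0,0],[0,0,0],8],[[0,0,0],[0,0,0],8],[[0,0,0],[0,0,0],8],[[0,0,0],[0,0,0],8],[[0,0,0],[0,0,0],8]])

```text
time: 9.25
tool_pos: [0.4783, 0.0043, 0.3819]
tcp_rot: [2.271, 2.17, -0.0]
wrist_force: [-0.4, 0.1, -1.4]
width: 0.149
grip_force: 49.8
```

```bash
python3 go.py .4775 .0055 .263; python3 - <<'E'
from fit import *
im=snap('side','y.png')
snap('top','yt.png')
for c in('side','top'):
  for n in('blue_cup','white_cup','grey_cup'): print(c,n,[(np.round(r['at'],1).tolist(),round(r['score'],2)) for r in tip_of(c,n)][:2])
z=read_state()['tool_pos'];o=[z[0],z[1]+.001,z[2]-.193];print(proj('side',o),proj('top',o))
a=cv2.imread('pics/y.png')
for P in CUP[:2]+CUP[3:]:
    h=cv2.convexHull((proj('side',place(P,*o,np.radians(-2.4)))*16).astype(np.int32));cv2.polylines(a,[h],True,(0,0,255),1,shift=4)
b=cv2.imread('pics/yt.png')[140:240,130:330]
a=cv2.resize(a[60:300,130:330],None,fx=2.2,fy=2.2,interpolation=2)
b=cv2.resize(b,None,fx=1.7,fy=1.7,interpolation=2);c=np.zeros((528,340,3),np.uint8);c[:170]=b;cv2.imwrite('pics/y2.png',np.hstack([a,c]))
E
```

```text
9.25 [0.4783 0.0043 0.3819] [-0.4  0.1 -1.4] tooly deg -2.6 tilt [-0.0001 -0.0001] 49.8433792591095 0.14928436798602338
to go mm [  1.2  -0.8 118.9]
side blue_cup [([165.6, 223.4], 0.93)]
side white_cup [([269.9, 197.2], 0.91)]
side grey_cup [([229.6, 246.3], 0.9)]
top blue_cup [([191.3, 208.0], 0.68)]
top white_cup [([195.0, 184.7], 0.48)]
top grey_cup [([199.5, 249.4], 0.62)]
[[218.38351929 169.13101161]] [[204.76551458 186.22768118]]
```

View pics/y2.png

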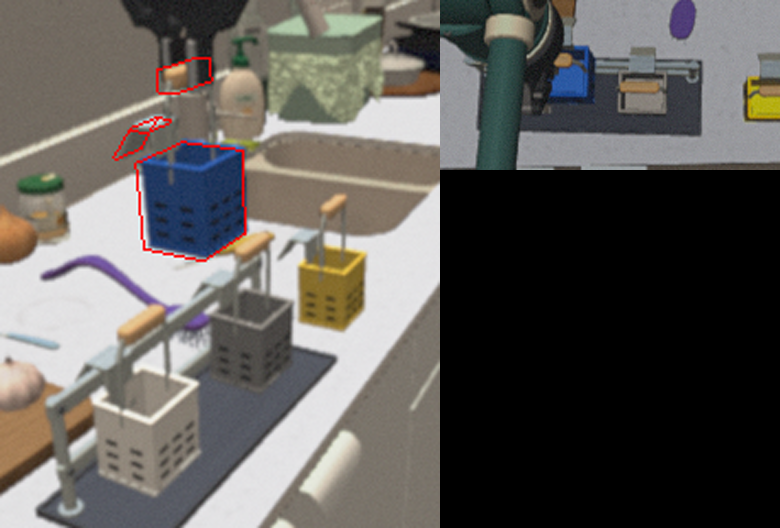

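The blue cup hangs upright above the gap. In the side view its body starts about 3 px right of the model's left edge, so I'll measure its body against the tool pose.

```bash
python3 - <<'E'
from fit import *
def m_of(f,lo,hi,roi):
    h=cv2.cvtColor(cv2.imread(f),cv2.COLOR_BGR2HSV);m=cv2.inRange(h,lo,hi);k=np.zeros_like(m);x0,y0,x1,y1=roi;k[y0:y1,x0:x1]=m[y0:y1,x0:x1]
    return cv2.morphologyEx(k//255,cv2.MORPH_CLOSE,np.ones((5,5),np.uint8))
def fit(ms,p0,fixz=None):
    def cost(p):
        z=p[3]/1e3 if fixz is None else fixz
        return sum(np.abs(render(c,CUP[:1],p[0]/1e3,p[1]/1e3,z,p[2]/100)-m).sum()/m.sum() for c,m in ms)
    n=len(p0);p0=np.array(p0,float);sx=np.vstack([p0,p0+np.diag([6,6,8,6][:n])])
    r=minimize(cost,p0,method='Nelder-Mead',options=dict(initial_simplex=sx,xatol=.1,fatol=1e-4));return r.x.round(1),round(r.fun,3)
bl=((100,120,30),(130,255,255))
m=m_of('pics/y.png',*bl,(180,115,250,185));print(m.sum())
print('held side',fit([('side',m)],[478,4,-4,189]),fit([('side',m)],[478,4,-4],.189))
ms=m_of('pics/side0.png',*bl,(282,150,315,190));mt=m_of('pics/top0.png',*bl,(360,170,410,215));print(ms.sum(),mt.sum())
print('start top',fit([('top',mt)],[471,-387,-17],0))
E
```

```text
1981
held side (array([484.2, -10. ,  11.8, 186. ]), np.float64(0.062)) (array([480.3,  -4. ,   8.7]), np.float64(0.071))
506 541
start top (array([ 472.6, -389.6,  -10.2]), np.float64(0.72))
```

```bash
python3 - <<'E'
from fit import *
for n,p,z in(('blue',(223.4,165.6),.189),('white',(197.2,269.9),.02),('grey',(246.3,229.6),.02)): print(n,onz('side',*p,z).round(4))
a=cv2.imread('pics/yt.png')
h=cv2.cvtColor(a,cv2.COLOR_BGR2HSV);m=cv2.inRange(h,(100,120,30),(130,255,255))
for r in range(168,200,3): print(r,np.nonzero(m[r,180:260])[0][-1:]+180)
o=[.4783,.0043,.189]
for y in(-.032,):
  for x in(-.028,.028): print('right rim',proj('top',place(np.array([[x,y,.07],[x,y,0]]),*o,np.radians(-2.5))).round(1).tolist())
print('hook right',proj('top',place(np.array([[.03,-.017,.091],[.06,-.017,.065]]),*o,np.radians(-2.5))).round(1).tolist())
# combined side+top body check
for y in(4,1,-2,-5):
  print(y,proj('side',place(CUP[0],.478,y/1e3,.189,np.radians(-2.5))).round(1)[[0,1,2,3,6,7]].tolist())
ms=cv2.inRange(cv2.cvtColor(cv2.imread('pics/y.png'),cv2.COLOR_BGR2HSV),(100,120,30),(130,255,255));v,u=np.nonzero(ms[115:185,180:250]);print(u.min()+180,u.max()+180,v.min()+115,v.max()+115)
b=a[140:230,185:275];cv2.imwrite('pics/z.png',cv2.resize(b,None,fx=6,fy=6,interpolation=2))
E
```

```text
blue [ 0.4784 -0.0121  0.189 ]
white [0.4865 0.087  0.02  ]
grey [ 0.4697 -0.0768  0.02  ]
168 [216]
171 [217]
174 [219]
177 [217]
180 [217]
183 [219]
186 [220]
189 [217]
192 [220]
195 [219]
198 [220]
right rim [[216.0, 195.7], [220.5, 200.0]]
right rim [[217.2, 166.3], [221.6, 173.0]]
hook right [[207.6, 162.8], [210.4, 150.3]]
4 [[241.6, 165.3], [240.3, 127.7], [222.5, 177.9], [220.2, 138.0], [195.7, 172.2], [192.1, 133.6]]
1 [[242.4, 164.7], [241.1, 127.3], [223.4, 177.2], [221.1, 137.5], [196.6, 171.6], [193.1, 133.1]]
-2 [[243.1, 164.2], [241.9, 126.8], [224.3, 176.6], [222.1, 136.9], [197.6, 171.0], [194.1, 132.6]]
-5 [[243.9, 163.6], [242.7, 126.4], [225.2, 176.0], [223.0, 136.4], [198.5, 170.4], [195.1, 132.1]]
194 241 124 175
```

View pics/z.png

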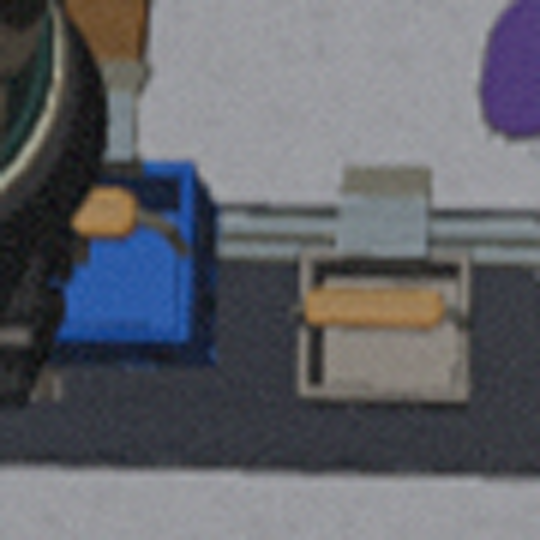

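The top crop shows the blue rim's right edge at crop x 192 and its hook at (120,125). That is within 2 mm of the tool pose, with about 85 crop px (around 30 mm) clear of grey. I'll nudge +3 mm in y and descend.

>>> step_arm(targets=[[[0,0,0],[3,-1,10],8],[[0,0,0],[0,0,25],8],[[0,0,0],[0,0,30],8],[[0,0,0],[0,0,25],8],[[0,0,0],[0,0,15],8]])

```text
time: 10.07
tool_pos: [0.4754, 0.0084, 0.2729]
tcp_rot: [-2.267, -2.17, 0.005]
wrist_force: [0.4, -0.1, -2.7]
width: 0.152
grip_force: 49.8
```

>>> step_arm(targets=[[[0,0,0],[0,0,5],8],[[0,0,0],[0,0,0],8],[[0,0,0],[0,0,0],8],[[0,0,0],[0,0,0],8],[[0,0,0],[0,0,0],8]])

```text
time: 10.48
tool_pos: [0.4784, 0.0081, 0.2736]
tcp_rot: [2.268, 2.171, 0.003]
wrist_force: [-0.3, -0.3, -1.5]
width: 0.15
grip_force: 49.8
```

```bash
python3 go.py .477 .0075 .213; python3 - <<'E'
from h import *
snap('side','w.png');a=cv2.imread('pics/w.png')
cv2.imwrite('pics/w2.png',cv2.resize(a[120:310,130:290],None,fx=3.1,fy=3.1,interpolation=2))
E
```

```text
10.4833 [0.4784 0.0081 0.2736] [-0.3 -0.3 -1.5] tooly deg -2.52 tilt [ 0.0031 -0.0001] 49.80209827423096 0.15017994542357285
to go mm [-0.6 -1.5 60.6]
```

View pics/w2.png

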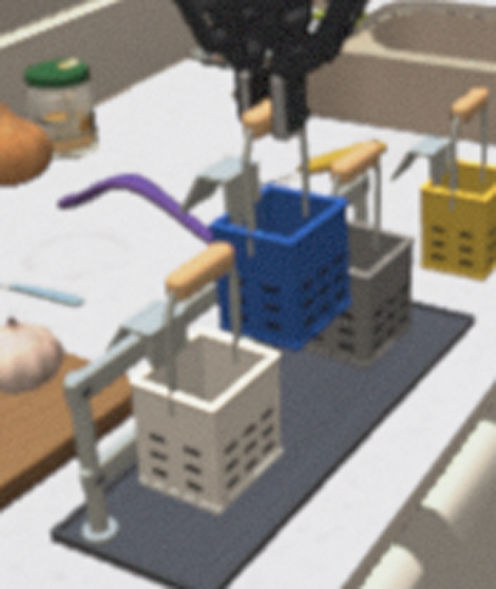

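Blue is between the neighbours with its hook (crop 215,175) above the bar line. I'll go down gently while watching the force.

>>> step_arm(targets=[[[0,0,0],[0,-1,5],8],[[0,0,0],[0,0,10],8],[[0,0,0],[0,0,10],8],[[0,0,0],[0,0,10],8],[[0,0,0],[0,0,7],8]])

```text
time: 10.95
tool_pos: [0.4753, 0.0081, 0.2276]
tcp_rot: [-2.268, -2.171, 0.003]
wrist_force: [-0.1, 0.3, -1.7]
width: 0.149
grip_force: 49.8
```

>>> step_arm(targets=[[[0,0,0],[0,0,3],8],[[0,0,0],[0,0,3],8],[[0,0,0],[0,0,3],8],[[0,0,0],[0,0,3],8],[[0,0,0],[0,0,0],8]])

```text
time: 11.37
tool_pos: [0.4762, 0.0081, 0.2175]
tcp_rot: [-2.269, -2.172, 0.001]
wrist_force: [0.2, -0.1, -0.8]
width: 0.151
grip_force: 49.8
```

```bash
python3 go.py .477 .0075 .213
```

```text
11.3667 [0.4762 0.0081 0.2175] [ 0.2 -0.1 -0.8] tooly deg -2.52 tilt [-0.0005  0.    ] 49.80753779411316 0.15078178010420457
to go mm [-0.6  0.8  4.5]
```

>>> step_arm(targets=[[[0,0,0],[0,0,2],8],[[0,0,0],[0,0,1],8],[[0,0,0],[0,0,1],8],[[0,0,0],[0,0,0],8],[[0,0,0],[0,0,0],8]])

```text
time: 11.78
tool_pos: [0.4764, 0.0081, 0.2139]
tcp_rot: [2.27, 2.172, 0.0]
wrist_force: [-0.9, 0.1, -0.8]
width: 0.146
grip_force: 49.8
```

>>> step_arm(targets=[[[0,0,0],[0,0,1],8],[[0,0,0],[0,0,1],8],[[0,0,0],[0,0,0],8],[[0,0,0],[0,0,0],8],[[0,0,0],[0,0,0],8]])

```text
time: 12.2
tool_pos: [0.4765, 0.0081, 0.2129]
tcp_rot: [2.27, 2.172, 0.0]
wrist_force: [-2.7, -0.3, 5.7]
width: 0.149
grip_force: 50.7
```

There is contact at exactly the predicted height, so I'll open slowly.

>>> step_arm(targets=[[[0,0,0],[0,0,0],16],[[0,0,0],[0,0,0],20],[[0,0,0],[0,0,0],26],[[0,0,0],[0,0,0],34],[[0,0,0],[0,0,0],34]])

```text
time: 12.62
tool_pos: [0.4764, 0.0081, 0.2118]
tcp_rot: [-2.27, -2.172, 0.0]
wrist_force: [0.3, -0.9, -0.3]
width: 0.401
grip_force: 0.0
```

>>> step_arm(targets=[[[0,0,0],[0,0,0],34],[[0,0,0],[0,0,0],34],[[0,0,0],[0,0,0],34],[[0,0,0],[0,0,0],34],[[0,0,0],[0,0,0],34]])

```text
time: 13.03
tool_pos: [0.4763, 0.0081, 0.2118]
tcp_rot: [-2.27, -2.172, 0.0]
wrist_force: [-0.5, -1.2, -0.1]
width: 0.403
grip_force: 0.0
```

>>> step_arm(targets=[[[0,0,0],[0,0,-8],34],[[0,0,0],[0,0,-15],34],[[0,0,0],[0,0,-25],34],[[0,0,0],[0,0,-30],34],[[0,0,0],[0,0,-30],34]])

```text
time: 13.45
tool_pos: [0.4758, 0.0081, 0.321]
tcp_rot: [-2.269, -2.171, 0.001]
wrist_force: [0.8, 0.3, 0.0]
width: 0.394
grip_force: 0.0
```

>>> step_arm(targets=[[[0,0,0],[35,0,-10],34],[[0,0,0],[40,0,0],34],[[0,0,0],[40,0,0],34],[[0,0,0],[40,0,0],34],[[0,0,0],[40,0,0],34]])

```text
time: 13.87
tool_pos: [0.4848, 0.2046, 0.3311]
tcp_rot: [2.27, 2.171, 0.002]
wrist_force: [0.4, -0.5, 0.3]
width: 0.402
grip_force: 0.0
```

>>> step_arm(targets=[[[0,0,0],[0,-40,0],34],[[0,0,0],[0,-40,0],34],[[0,0,0],[0,0,0],34],[[0,0,0],[0,0,0],34],[[0,0,0],[0,0,0],34]])

```text
time: 14.28
tool_pos: [0.4053, 0.2066, 0.3308]
tcp_rot: [2.268, 2.172, 0.003]
wrist_force: [1.0, 1.6, -0.1]
width: 0.396
grip_force: 0.0
```

```bash
python3 - <<'E'
from fit import *
print(read_state()['time'],read_state()['tool_pos'])
snap('side','f.png');snap('top','ft.png')
for n,z in(('blue_cup',.02),('white_cup',.02),('grey_cup',.02)):
  for c in('side','top'):
    r=tip_of(c,n)
    if r: v,u=r[0]['at'];print(n,c,onz(c,u,v,z).round(4),round(r[0]['score'],2))
a=cv2.resize(cv2.imread('pics/f.png')[140:310,130:280],None,fx=2.7,fy=2.7,interpolation=2)
b=cv2.resize(cv2.imread('pics/ft.png')[150:240,140:290],None,fx=2.6,fy=2.6,interpolation=2)
c=np.zeros((a.shape[0],b.shape[1],3),np.uint8);c[:b.shape[0]]=b;cv2.imwrite('pics/f2.png',np.hstack([a,c]))
E
```

```text
14.2833 [0.40530621 0.20657353 0.33084408]
blue_cup side [0.4802 0.0066 0.02  ] 0.79
blue_cup top [0.4782 0.0057 0.02  ] 0.57
white_cup top [0.4805 0.0902 0.02  ] 0.74
grey_cup side [ 0.4732 -0.0803  0.02  ] 0.77
grey_cup top [ 0.4652 -0.0772  0.02  ] 0.76
```

View pics/f2.png

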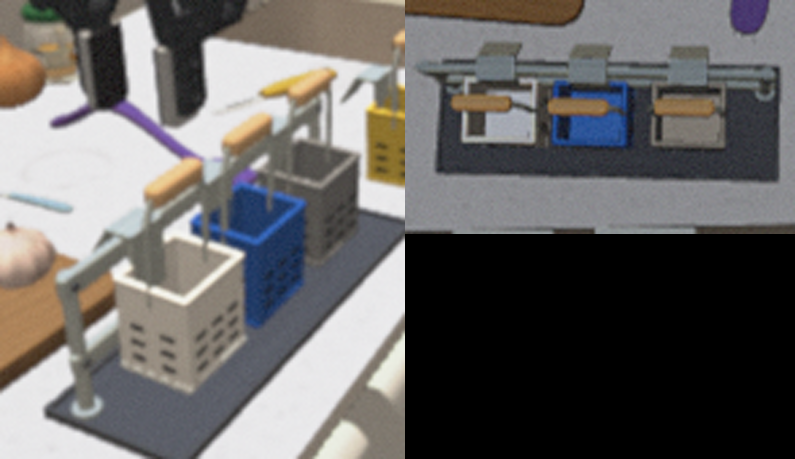

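The blue cup hangs between white and grey. In the top crop the three hooks sit in line over the bar (495, 590 and 688), the cup is square to the rail, and the neighbours have not moved. Handing in.

```bash
python3 -c "
from workcell import *
print(finish_job())"
```

```text
the job is handed in; nothing more can be done
None
```

The blue cup is hanging on the top bar between the white and grey cups, square to the rail. The neighbours show no visible movement, and the job was handed in at about 15 s of the 48 s allowed.

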